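# Push the cartons into a pinwheel layer

## Robot

A 6-joint arm with a two-finger parallel gripper is mounted at the origin on a cart in front of the work surface, level with it; the furniture and walls round the work are solid. World frame = base frame: x ahead of the robot, y to its left, z up, the work surface at z = 0. Lengths are in m, angles in rad, forces in N, time in s.
With the tool pointing down it reaches from about 0.35 to 0.85 m from the base axis. Payload 8.1 kg.
Tool frame: the origin (TCP) lies at the centre of the arm's flange, where the gripper is bolted on; the fingertips stand 173 mm ahead of it and the grasp point (between the pads) lies 155 mm ahead of it (bot.nose_length is the distance from the TCP to the fingertips, in m); z points along the fingers, y is the line along which they close (so a half turn about z gives the same grasp; the last joint's range is limited). The gripper opens to 85 mm and grips with 20 to 120 N. Pads are 22 mm wide; open, the fingers measure 114 mm over their backs; the gripper's body (76 mm by 85 mm) begins 54 mm behind the grasp point. The pads swing forward as they close: fully open they stand 13 mm farther back than shut.
Start: joints at [1.203, 0.13, 1.488, -0, 1.523, -0.085], TCP at [0.167, 0.576, 0.405] pointing down, gripper open.
Joint ranges: [-2.96, 2.96], [-0.89, 2.26], [0.02, 2.5], [-1.34, 4.48], [0, 2.73], [-2.66, 2.66]. Speed limits (rad/s): [2.39, 2.39, 2.79, 3.14, 3.14, 3.14].

## Interface

Orientations are given as a rotation vector (axis times angle).
In Python, from rig import bot, claw, solver, status, viewer, job, nets gives the robot as it stands. The module is installed in compiled form; this text tells all that it offers. Calls block until the motion is done:
- bot.move_to(position, orientation): joint-space move of the TCP to a pose.
- bot.servo_line(position, speed=0.15, ori=None, max_force=None): straight line of the TCP; ori=None keeps the orientation; speed is the mean speed in m/s. With max_force (N) it stops when the force on the tool has changed by that much, and returns True; else False.
- bot.move_joints(angles): joint-space move.
- claw.release() and claw.close(strength=None): open the fingers fully, or close them until they stop; strength is the grip in N (None keeps the last).
- bot.hold(seconds).
- solver.solve_ik(position, orientation): joint angles nearest the present ones, or None.
- status.read_state(): the state.
- viewer.camera(name): name is "scene" or "top" or "wrist"; returns a dict with "pixels" (480x640x3 uint8, red, green, blue), "mtx" (3x3 intrinsics, pixels), "view" (4x4, takes a point from world to camera coordinates). Camera axes: x right, y down, z forward; pixel columns grow to the right and rows downward; lengths in m; the calibration is good to about 2 mm. A picture is of the moment at which its call begins. There is no depth.
A pose or a line that the arm cannot do raises bot.IKError and nothing moves.
- job.sign_off(): hands the job in; it is judged then, once.
Trained networks look in the newest picture that a camera, given by its name, has taken for a name from the list of things; names that differ only in an ending like _2 or _b are one class to them, and where a whole thing is asked for, a point or a joint stands for the part that bears it (a point fixed in the world has none). Each returns a list of dicts, best first, with "conf" (0 to 1); they miss things now and then, are a little off and sometimes report something else, mostly with a low value. They report only what shows in the picture. A call takes as long as a camera call.
- nets.spot_in(query, camera): "extent" ([left, top, width, height] in pixels, round what is visible of it).
- nets.landmark_of(query, camera): "at" ([column, row] in pixels: a listed point, or the origin of a listed thing).
The state is a dict: "time": time; "joints": joint angles; "dq": joint speeds; "tau": joint torques, N m; "position": TCP position; "orientation": TCP orientation; "force": force on the tool from outside, world axes, zero at the start; "moment": the same for the moment, N m; "width": opening from 0.0 (shut) to 1.0 (fully open); "finger_force": force on a finger pad.
Only numpy, scipy, OpenCV 4.12 (cv2) and the standard library are available. Lean on these libraries where they do the work, as an engineer would, in place of code of your own. Each camera call takes 0.05 s, during which the arm holds its last target. There are 200 camera calls.

## Task

One carton already lies in the far left corner of the fenced pallet board. Slide the other three over the board, without lifting or tipping any, to complete a pinwheel layer in the corner of the two fences: each carton a quarter turn from its neighbours, all pushed up tight and square against the fences and each other, leaving just one small square hole in the middle. Leave the jar, the funnel and the cap beside the board alone.

Things in the scene. Friction and masses are not known exactly. Their poses are not given: they have to be found in the camera images.
- board: Fixed board, top flat at z 12 mm: slatted deck at left, level plywood infeed at right. Origin on the table under the centre of the 210 mm square layer; x away from the robot (within 0.1 rad), y left. Top spans x -145..120, y -440..125 mm. Aluminium fences 22 mm above the deck, 6 mm thick: far one's inner face at x +105 (y -117..117), left one's at y +105 (x -123..111). Near and right sides open.
- carton_1: Closed cardboard carton 120 x 90 x 50 mm high, about 0.35 kg, pale tape strip along its length on top. Origin at the centre of its underside; x along the 120 mm length, y along the width, z up. All four are alike, too wide to grasp. Already in place in the far left corner, its length along the board's y, within 1.5 mm of both fences; loose.
- carton_2: Closed cardboard carton 120 x 90 x 50 mm high, about 0.35 kg, pale tape strip along its length on top. Origin at the centre of its underside; x along the 120 mm length, y along the width, z up. All four are alike, too wide to grasp. Starts on the infeed sheet to the right of the far right place, its length roughly along the board's x (skewed by up to 0.2 rad).
- carton_3: Closed cardboard carton 120 x 90 x 50 mm high, about 0.35 kg, pale tape strip along its length on top. Origin at the centre of its underside; x along the 120 mm length, y along the width, z up. All four are alike, too wide to grasp. Starts on the near part of the deck, its length roughly along the board's x (skewed by up to 0.2 rad).
- carton_4: Closed cardboard carton 120 x 90 x 50 mm high, about 0.35 kg, pale tape strip along its length on top. Origin at the centre of its underside; x along the 120 mm length, y along the width, z up. All four are alike, too wide to grasp. Starts at the right end of the infeed sheet, its length roughly along the board's y (skewed by up to 0.2 rad).
- slot_far_left (a point): Point on the deck (12 mm above the table) under the centre of the far left carton of the finished layer, whose 120 mm length lies along the board's y axis. In the board's frame it is at x +60, y +45 mm.
- slot_far_right (a point): Point on the deck (12 mm above the table) under the centre of the far right carton of the finished layer, whose 120 mm length lies along the board's x axis. In the board's frame it is at x +45, y -60 mm.
- slot_near_left (a point): Point on the deck (12 mm above the table) under the centre of the near left carton of the finished layer, whose 120 mm length lies along the board's x axis. In the board's frame it is at x -45, y +60 mm.
- slot_near_right (a point): Point on the deck (12 mm above the table) under the centre of the near right carton of the finished layer, whose 120 mm length lies along the board's y axis. In the board's frame it is at x -60, y -45 mm. The four places exactly touch their neighbours; the hole left in the middle is 30 x 30 mm.
- sample_jar_2: Bystander: upright jar with a screw lid, 46 mm across, 68 mm tall, on the table right of the board; origin at the centre of its base. Not to be moved.
- funnel: Bystander: funnel standing mouth down, 100 mm across, 95 mm tall, on the table left of the board; origin at the centre of its base. Not to be moved.
- cap_07: Bystander: flip cap, 48 x 44 x 30 mm, on the table left of the board; origin at the centre of its base. Not to be moved.

How it is judged:
By the outcome, as a careful person would: the job done as asked, in the order asked, and still so for the second after the job is handed in, with the robot touching nothing.
It also fails if it takes over 72 s, if anything falls off the work surface, if the arm or the gripper's body presses on something with over 40 N, if the wrist force passes 120 N, or if a joint passes its speed limit or range.

## Working session

There is one attempt and no reset: what is moved stays moved. The work goes in short steps, each a Python script; the robot and the scene stay as the last script left them, time stands still between calls to the robot, and variables do not carry over. Pictures are saved under pics/ and viewed, at most 10 in all, crops included, and the job is handed in when it is done.

```bash
mkdir -p pics; cat > h.py <<'E'
import numpy as np, cv2
from rig import bot, claw, solver, status, viewer, job, nets
def snap(cam,fn=None):
    c=viewer.camera(cam)
    if fn: cv2.imwrite('pics/'+fn,c['pixels'][:,:,::-1])
    return c
def proj(c,P):
    P=np.atleast_2d(P); q=(c['view']@np.c_[P,np.ones(len(P))].T)[:3]; q=c['mtx']@q; return (q[:2]/q[2]).T
def back(c,uv,z):
    uv=np.atleast_2d(uv); R=c['view'][:3,:3];t=c['view'][:3,3];o=-R.T@t
    d=(R.T@np.linalg.inv(c['mtx'])@np.c_[uv,np.ones(len(uv))].T).T
    return o+d*((z-o[2])/d[:,2])[:,None]
E
python3 - <<'E'
from h import *
for cam in('top','scene'):
    c=snap(cam,cam+'1.png')
    print(cam,np.round(c['mtx'],1).tolist(),np.round(-c['view'][:3,:3].T@c['view'][:3,3],3))
    for q in('board','carton_1','slot_far_left','slot_far_right','slot_near_left','slot_near_right'):
        r=nets.landmark_of(q,cam); print(q,[(np.round(a['conf'],2),np.round(a['at'],1).tolist(),np.round(back(c,a['at'],0 if q=='board' else .012)[0,:2],4).tolist()) for a in r[:5]])
s=status.read_state();print(s['time'],s['orientation'],s['width'],bot.nose_length)
E
```

```text
top [[440.6, 0.0, 312.1], [0.0, 440.6, 238.2], [0.0, 0.0, 1.0]] [0.447 0.002 1.11 ]
board [(np.float64(0.65), [249.3, 227.1], [0.5765, 0.1712])]
carton_1 [(np.float64(0.97), [314.5, 214.9], [0.602, 0.0049]), (np.float64(0.85), [238.8, 256.9], [0.5008, 0.1964]), (np.float64(0.68), [230.5, 205.1], [0.6321, 0.2163]), (np.float64(0.63), [385.2, 244.9], [0.5223, -0.1697])]
slot_far_left []
slot_far_right [(np.float64(0.83), [272.9, 211.4], [0.6134, 0.1094])]
slot_near_left [(np.float64(0.63), [227.2, 246.6], [0.5273, 0.2253]), (np.float64(0.32), [154.6, 271.4], [0.4695, 0.4073])]
slot_near_right [(np.float64(0.73), [272.7, 249.3], [0.5178, 0.1114])]
scene [[559.6, 0.0, 324.5], [0.0, 559.6, 234.4], [0.0, 0.0, 1.0]] [-0.64  -0.848  0.905]
board [(np.float64(0.7), [271.2, 228.5], [0.5222, 0.2138]), (np.float64(0.55), [290.5, 224.8], [0.5757, 0.1768])]
carton_1 [(np.float64(0.84), [371.0, 262.9], [0.5155, -0.1667]), (np.float64(0.75), [341.2, 233.0], [0.6074, -0.0015]), (np.float64(0.71), [291.3, 211.7], [0.6306, 0.2162]), (np.float64(0.71), [272.5, 228.9], [0.5071, 0.1946])]
slot_far_left []
slot_far_right [(np.float64(0.7), [317.3, 224.3], [0.6102, 0.0932]), (np.float64(0.19), [291.5, 237.0], [0.5016, 0.113])]
slot_near_left []
slot_near_right [(np.float64(0.76), [290.9, 236.4], [0.5034, 0.1168]), (np.float64(0.25), [336.8, 231.5], [0.6074, 0.0152])]
0.7 [-4.42733215e-01 -3.11022767e+00 -2.61672851e-05] 0.9940799289703727 0.1734
```

View pics/top1.png

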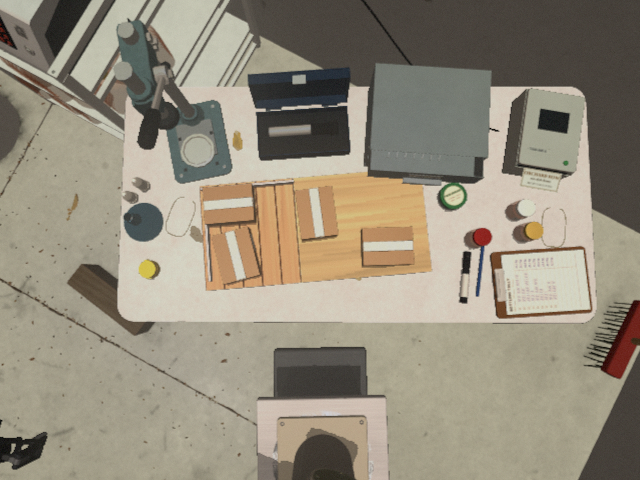

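View pics/scene1.png

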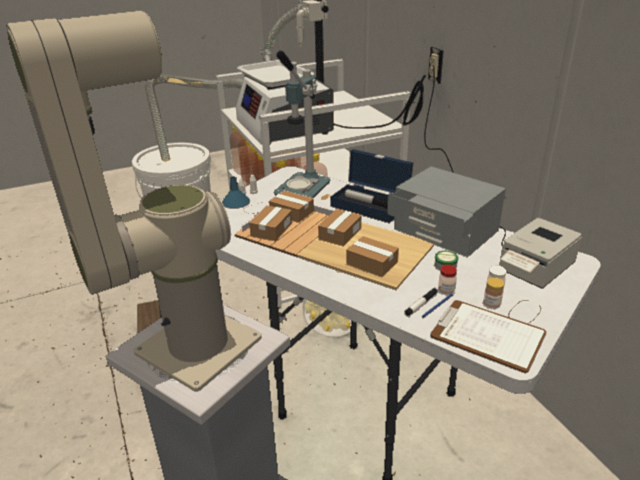

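The top view shows the board's near edge running from about (207,290) to (431,271) and its right edge at about column 428. Carton 1 is at (230,203), carton 3 at (237,255), carton 2 at (317,212) and carton 4 at (388,246). The scene view agrees: the jar, funnel and cap are well clear. Next I'll fit the board edges and the tape strips.

```bash
cat > meas.py <<'E'
from h import *
def tapes(c):
    im=c['pixels']; hsv=cv2.cvtColor(im,cv2.COLOR_RGB2HSV)
    roi=np.zeros(im.shape[:2],np.uint8); cv2.fillConvexPoly(roi,np.int32([[206,188],[422,180],[426,268],[212,286]]),1)
    m=((hsv[...,1]<70)&(hsv[...,2]>150)).astype(np.uint8)*roi
    n,l,s,ce=cv2.connectedComponentsWithStats(m,connectivity=4); out=[]
    for i in range(1,n):
        if s[i,4]<150: continue
        v,u=np.nonzero(l==i); W=back(c,np.c_[u,v].astype(float),.062)[:,:2]
        (cx,cy),(w,h),_=r=cv2.minAreaRect((W*1000).astype(np.float32))
        mu=W.mean(0); e=np.linalg.svd(W-mu,full_matrices=False)[2][0]
        out.append((mu,np.arctan2(e[1],e[0]),(w,h)))
    return out
def edge(c):
    hsv=cv2.cvtColor(c['pixels'],cv2.COLOR_RGB2HSV)
    wood=(hsv[...,1]>80)
    near=[(u,max(np.nonzero(wood[240:300,u])[0])+240.5) for u in range(225,420,3)]
    right=[(max(np.nonzero(wood[v,400:445])[0])+400.5,v) for v in range(195,262,2)]
    L=[]
    for p in(near,right):
        W=back(c,np.array(p,float),.012)[:,:2].astype(np.float32)
        vx,vy,x,y=cv2.fitLine(W,cv2.DIST_HUBER,0,.001,.001).ravel()
        r=(W-[x,y])@[-vy,vx]; L.append((np.array([vx,vy]),np.array([x,y]),r.std()))
    return L
E
python3 - <<'E'
from meas import *
c=viewer.camera('top')
(dn,pn,sn),(dr,pr,sr)=edge(c)
print(dn,sn,dr,sr)
if dn[1]<0: dn=-dn
th=np.arctan2(-dn[0],dn[1]); th2=np.arctan2(*(dr*np.sign(dr[0]))[::-1]);print('theta',th,th2)
X=np.array([np.cos(th),np.sin(th)]);Y=np.array([-X[1],X[0]])
O=X*(pn@X+.145)+Y*(pr@Y+.440); print('O',O)
R=np.c_[X,Y]
for mu,a,s in tapes(c): print(np.round(mu,4),'board',np.round((mu-O)@R*1000,1),'ang',round(a-th,3),np.round(s))
corners=np.array([[.105,.105],[-.145,-.44],[.12,-.44],[-.145,.125],[.105,-.117]])
P=np.c_[O+corners@R.T,[.034,.012,.012,.012,.034]]; uv=proj(c,P);print(np.round(uv,1))
im=cv2.resize(c['pixels'][160:310,180:450,::-1],None,fx=2.95,fy=2.95,interpolation=cv2.INTER_CUBIC)
for u in uv: cv2.circle(im,tuple(int(x) for x in (u+.5-[180,160])*2.95),4,(255,0,0),1)
cv2.imwrite('pics/crop1.png',im)
# height check by two views
cs=viewer.camera('scene')
for q in nets.landmark_of('carton_1','scene')[:4]: print(back(cs,q['at'],.012)[0,:2])
E
```

```text
[ 0.06265201 -0.99803543] 0.0012767626 [0.99852437 0.05430578] 0.01771795
theta 0.06269308 0.054332513
O [0.57257545 0.16698653]
[0.6018 0.0008] board [  18.8 -167.7] ang -3.092 [119.  23.]
[0.6288 0.209 ] board [58.7 38.4] ang 1.573 [ 23. 110.]
[0.503  0.1968] board [-67.6  34.1] ang -2.965 [119.  23.]
[ 0.5173 -0.1675] board [ -76.1 -330.4] ang -1.629 [ 23. 117.]
[[203.7 188.9]
 [431.3 270.7]
 [419.9 166.2]
 [204.4 290.2]
 [292.8 181.1]]
[0.60641151 0.00879891]
[0.50720073 0.20129284]
[0.63613812 0.21292469]
[ 0.53021888 -0.17185432]
```

View pics/crop1.png

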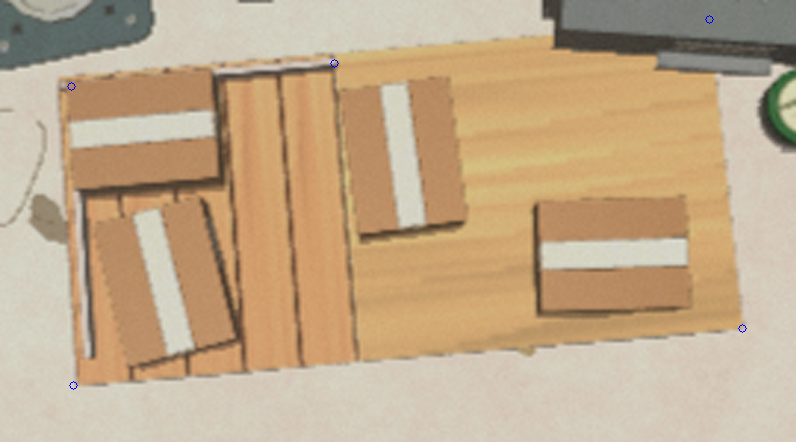

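The fit matches the picture: the fence end is at crop (334,63) and the near right corner at (742,328). I'll start pushing with the open fingers as a wide two-point pusher.

```bash
cat > p.py <<'E'
from meas import *
from scipy.spatial.transform import Rotation as Ro
TH=.0627; O=np.array([.5726,.1670]); RB=np.array([[np.cos(TH),-np.sin(TH)],[np.sin(TH),np.cos(TH)]])
def W(bx,by,tip): return np.r_[O+RB@np.array([bx,by])/1000, tip+bot.nose_length]
def ori(ax):   # tool y (finger line) along board axis ax; choose the sign nearest in joint 6
    best=None
    for s in(1,-1):
        y=np.r_[RB[:,'xy'.index(ax)]*s,0]; z=np.array([0,0,-1.]); o=Ro.from_matrix(np.c_[np.cross(y,z),y,z]).as_rotvec()
        q=solver.solve_ik(W(0,-60,.12),o)
        if q is None: continue
        k=abs(q[5])
        if best is None or k<best[0]: best=(k,o)
    return best[1]
def push(a,b,ax,F=12,tip=.022,v=.06):
    """slide from board point a to b (mm) with the finger line along board axis ax"""
    o=ori(ax); a=np.array(a,float); b=np.array(b,float); d=(b-a)/np.linalg.norm(b-a)
    bot.move_to(W(*a,.09),o); bot.servo_line(W(*a,tip),.2)
    hit=bot.servo_line(W(*b,tip),v,max_force=F)
    s=status.read_state(); e=(s['position'][:2]-O)@RB*1000
    print('end',np.round(e,1),'hit',hit,'F',np.round(s['force'],1),'t',round(s['time'],1))
    e2=e-d*8; bot.servo_line(W(*e2,tip),.1); bot.servo_line(W(*e2,.09),.25)
    return e
def show(c=None):
    c=c or viewer.camera('top')
    for mu,a,s in tapes(c): print('carton',np.round((mu-O)@RB*1000,1),'ang',round((a-TH+.8)%np.pi-.8,3),np.round(s))
E
python3 - <<'E'
from p import *
push((-67,-42),(-67,10),'x')
push((19,-236),(19,-119),'x',v=.1)
push((-150,-330),(-119,-330),'y')
snap('top','t2.png')
E
```

```text
end [-67.    3.2] hit True F [ 1.4 -3.8  3. ] t 4.2
end [  18.6 -119. ] hit False F [-1.1 -0.4  0.5] t 7.6
end [-118.8 -329.8] hit False F [ 0.4 -0.   1.2] t 11.2
```

View pics/t2.png

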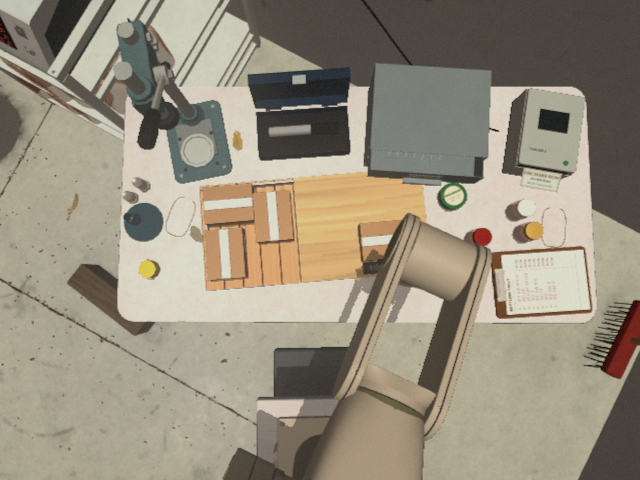

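The picture shows carton 3 against the left fence at (225,254), carton 2 squared near its place at (273,215), and carton 4 pushed straight at (383,245). Next come the end pushes with the fingers closed.

```bash
python3 - <<'E'
from p import *
claw.close(40)
push((-155,60),(-108,60),'y',tip=.028)
push((-75,-63),(-18,-63),'y',tip=.028)
push((-64,-412),(-64,-135),'x',tip=.028,v=.1)
o=ori('x'); bot.move_to(W(-60,-330,.12),o)
c=snap('top','t3.png'); show(c)
E
```

```text
end [-116.4   59.9] hit True F [-0.3  0.4  1.2] t 15.2
end [-26.6 -63. ] hit True F [ 0.6  0.8 -0.6] t 17.7
end [ -64.  -135.1] hit False F [ 0.5 -3.4  2.2] t 23.1
carton [ -30.1 -357.4] ang -0.425 [ 14. 236.]
carton [   8.6 -407.9] ang -0.206 [ 50. 123.]
carton [ -32.2 -336.7] ang -0.429 [ 14. 238.]
carton [ 39.1 -62.4] ang 0.004 [107.  23.]
carton [59.5 39.1] ang 1.569 [ 23. 110.]
carton [-45.9  58.6] ang -0.001 [120.  23.]
carton [-61.2 -64.1] ang 1.569 [ 23. 118.]
```

View pics/t3.png

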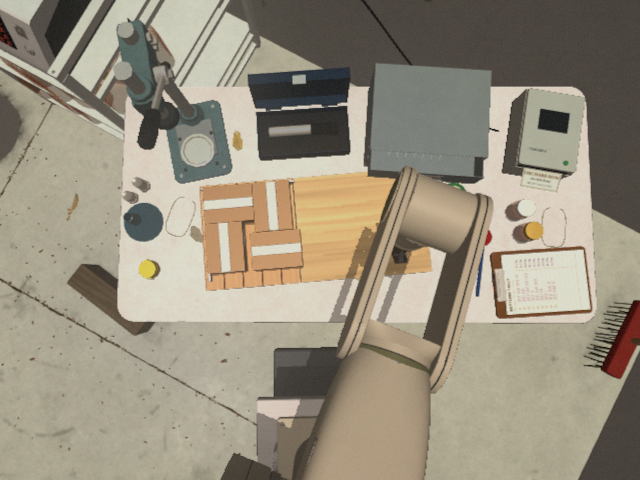

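Carton 4 tracked straight, at board (-61,-64), which is about 18 mm short. Now the final tightening pushes.

```bash
python3 - <<'E'
from p import *
k=dict(tip=.028,v=.05)
push((-61,-150),(-61,-108),'x',**k)
push((46,-135),(46,-108),'x',**k)
push((-128,-50),(-108,-50),'y',F=15,**k)
push((-61,-127),(-61,-108),'x',F=15,**k)
push((46,-127),(46,-108),'x',F=15,**k)
push((-126,60),(-108,60),'y',F=15,**k)
push((-126,-52),(-108,-52),'y',F=15,**k)
bot.move_to(W(0,-420,.2),ori('x'))
c=snap('top'); show(c)
im=cv2.resize(c['pixels'][170:300,185:320,::-1],None,fx=4.5,fy=4.5,interpolation=cv2.INTER_CUBIC); cv2.imwrite('pics/c4.png',im)
print(status.read_state()['time'])
E
```

```text
end [ -60.7 -116.7] hit True F [ 0.  -3.8  3.1] t 26.4
end [  46.5 -116.8] hit True F [ 0.7 -4.5  2.4] t 28.5
end [-116.7  -50. ] hit True F [ 0.6 -0.2  0. ] t 31.2
end [ -60.1 -116.6] hit True F [ 0.3 -4.4  3.6] t 33.9
end [  46.7 -116.7] hit True F [ 0.4 -4.2  2.5] t 35.8
end [-116.7   60. ] hit True F [ 0.4 -0.4 -0.7] t 38.3
end [-116.8  -51.6] hit True F [ 0.3  1.1 -1.2] t 40.2
carton [ 39.2 -61.3] ang 0.003 [107.  23.]
carton [59.5 39.8] ang 1.575 [ 23. 108.]
carton [-45.8  58.8] ang 0.001 [119.  23.]
carton [-60.4 -47.1] ang 1.573 [ 23. 119.]
42.4
```

View pics/c4.png

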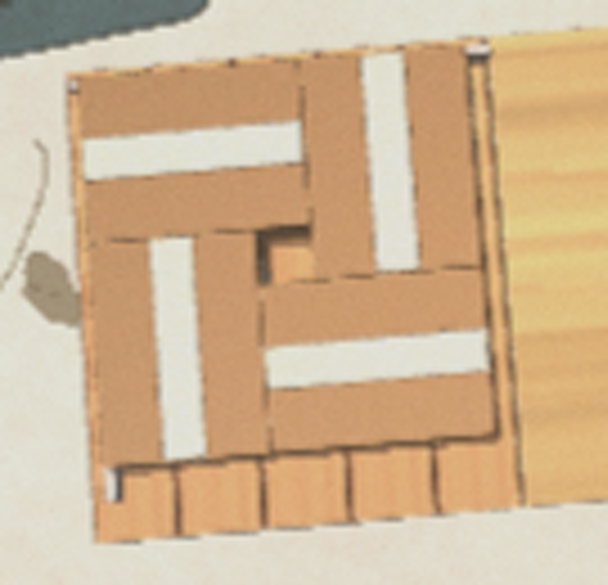

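The crop shows the pinwheel closed up against both fences, with a square hole at about (287,255). All four push faces ended at the same depth, between -116.6 and -116.8 mm.

```bash
python3 -c "
from rig import job; print(job.sign_off())"
```

```text
the job is handed in; nothing more can be done
None
```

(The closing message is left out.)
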